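# Put the bench tools back into their cut-out foam inlays

### The job

Put the four tools away in the foam inlays of the drawer tray, each lying flat on the floor of the recess cut to its own outline, handles at the handle end: long-nose pliers, side cutters, orange screwdriver and blue tweezers. Somebody has left the side cutters in the long-nose pliers' recess, so they must move to their own before the pliers can go home. Leave the tape roll and the small tin where they are.

Things in the scene. Friction and masses are not known exactly. Their poses are not given: they have to be found in the camera images.
- long_pliers: long-nose pliers with black handles, 135 mm long (y), 57 mm wide over the handles (x), 12 mm thick, 85 g, lying flat on the worktop. Origin: middle of the underside; y points from the jaw tips (y = -68 mm) to the handle ends (y = +68 mm), z up. The closed handles are rigid; across both of them at y = +20 mm the width is 53 mm (centre of mass at y = +22 mm).
- side_cutters: small side cutters with black handles, 110 mm long (y), 60 mm wide over the handles (x), 12 mm thick, 75 g; at the start they lie flat in the wrong recess, that of inlay_long. Origin: middle of the underside; y points from the jaw tips (y = -55 mm) to the handle ends (y = +55 mm), z up. The handles are rigid; across both of them at y = +20 mm the width is 59 mm (centre of mass at y = +14 mm).
- orange_screwdriver: small screwdriver with an orange handle, 130 mm long (y), lying on the worktop. Origin: middle of its length, on the underside; y points from the blade tip (y = -65 mm) to the handle end (y = +65 mm), z up. The handle reaches from y = -10 to +65 mm, is 20 mm wide and 21 mm high (centre of mass at y = +27 mm), 50 g.
- blue_tweezers: blue tweezers lying on their side on the worktop, 122 mm long (y), 20 g, rigid. Origin: middle of the underside, z up; y points from the tips (y = -61 mm) to the joined end (y = +61 mm). Width over both arms (x) 15 mm at the middle, 13 mm at y = +20 mm; height 9 mm near the joined end, 8 mm at y = +20 mm, thinning to 2 mm at the tips. They may lie either way round in their recess.
- inlay_long: long-nose pliers' place: one of four foam inlays side by side in a grey tray, 88 x 164 mm (x, y), charcoal, yellow recess floor. Recess y = -75 to 75 mm, 64-69 mm wide, narrowing at y = -10 to -29 to a 28 mm nose slot. Origin: middle of the recess floor, 11 mm over the worktop, where the seated tool's origin belongs; y to the handle end (away from the robot). See inlay_tweezers for the groove.
- inlay_cutters: side cutters' place: foam inlay like inlay_long (same size, heights, origin and axes) with a shorter recess in the side cutters' outline: y = -62 to 62 mm, handle part 69 to 73 mm wide, narrowing from y = -17 to -33 mm to a nose slot 32 mm wide. The four inlays are fixed, 89 mm apart, all the same way round, in any order.
- inlay_orange: screwdriver's place: foam inlay like inlay_long (same size, heights, origin and axes) with a recess in the small screwdriver's outline: handle part 32 mm wide from y = -18 to 72 mm, blade slot 16 mm wide from y = -72 to -24 mm. A seated tool's axes are parallel to those of its inlay.
- inlay_tweezers: tweezers' place: foam inlay like inlay_long (same size, heights, origin and axes) with a slender recess, y = -68 to 68 mm, 29 mm wide in the middle, 18 mm at both ends. In all four the foam's top is 12 mm above the recess floor, and a finger groove as deep as the recess runs across all inlays from side to side at y = -5 to 45 mm, so that fingers reach down beside a tool at y = 20 mm.
- tape_roll: bystander: roll of black insulating tape, 65 mm across, 18 mm high. Origin: middle of the underside.
- flux_tin: bystander: low round grey tin, 41 mm across, 19 mm high. Origin: middle of the underside.
Things that resemble listed ones, but are neither listed nor needed, are in the scene too. Of the things shaped like the orange_screwdriver, the orange one is meant.

How it is judged:
By the outcome, as a careful person would: the job done as asked, in the order asked, and still so for the second after the job is handed in, with the robot touching nothing.
It also fails if it takes over 99 s, if anything falls off the work surface, if the arm or the gripper's body presses on something with over 40 N, if the wrist force passes 120 N, or if a joint passes its speed limit or range.

### The arm

A 7-joint arm with a two-finger parallel gripper is mounted at the origin on a cart in front of the work surface, level with it; the furniture and walls round the work are solid. World frame = base frame: x ahead of the robot, y to its left, z up, the work surface at z = 0. Lengths are in m, angles in degrees, forces in N, time in s.
With the tool pointing down it reaches from about 0.425 to 0.875 m from the base axis. Payload 4.7 kg.
Tool frame: the origin (TCP) lies between the finger pads; the fingertips stand 8 mm ahead of it and the grasp point (between the pads) lies 11 mm behind it (env.tip_extent is the distance from the TCP to the fingertips, in m); z points along the fingers, y is the line along which they close (so a half turn about z gives the same grasp; the last joint's range is limited). The gripper opens to 87 mm and grips with 3 to 60 N. Pads are 19 mm wide; open, the fingers measure 117 mm over their backs; the gripper's body (75 mm by 190 mm) begins 51 mm behind the grasp point.
Start: joints at [74.146, 18.392, -4.016, 83.108, 1.295, 78.541, -3.26], TCP at [0.186, -0.623, 0.231] pointing down, gripper open.
Joint ranges: [-163.93, 163.93], [-17.29, 119.83], [-79.2, 71.16], [3.27, 140.29], [-89.18, 269.18], [5.43, 117.66], [-154.24, 154.24]. Speed limits (degrees/s): [147.25, 147.25, 180, 180, 180, 180, 180].

### API

Orientations are given as [roll, pitch, yaw] about the fixed x, y, z axes, in that order (R = Rz(yaw) Ry(pitch) Rx(roll)).
In Python, from cell import sensors, vision, workorder, env gives the robot as it stands.
- The arm moves only by the tool drive_tool, never from a script. Its argument "moves" is a list of rows, each an object of numbers: "x", "y", "z": the shift along the tool's x, y, z in mm; "rx", "ry", "rz": the turn, a rotation vector about the tool's x, y, z in rad; "fingers": the closure, from -1 (fully open) to 1 (shut). In form: [{"x": .., "y": .., "z": .., "rx": .., "ry": .., "rz": .., "fingers": ..}, ...]. A call has 1 to 20 rows; each row is the pose to reach, as a shift and turn from the pose commanded when the call began, along the tool's axes at that moment; what a row does not reach only later rows make up. A row lasts 1/8 s, in which the tool goes at most 62.5 mm and 10.7 degrees, less where a joint would pass 70% of its speed; a pose out of reach is approached as far as the arm can. A call with a gripper value outside its range is refused whole. The fingers move at their own pace and stop on an object; "force" is the grip in N (left out, the last holds). Time passes only in rows, so rows that repeat a pose let the fingers close. It gives the time, the measured TCP pose, the force, the opening and the grip force at its end, in the units of the state.
- sensors.get_obs(): the state, without advancing time (a new reading comes with each control period).
- vision.read_camera(name): name is "side" or "top" or "wrist"; returns a dict with "image" (420x560x3 uint8, red, green, blue), "fx", "fy", "cx", "cy" (pixels), "R" (3x3) and "t" (3): a world point X has camera coordinates R X + t. Camera axes: x right, y down, z forward; pixel columns grow to the right and rows downward; lengths in m; the calibration is good to about 2 mm. A picture is of the moment at which its call begins. There is no depth.
- workorder.sign_off(): hands the job in; it is judged then, once.
The state is a dict: "time_s": time; "qpos": joint angles; "joint_velocities": joint speeds; "effort": joint torques, N m; "tool_pos": TCP position; "tool_rot": TCP orientation; "force": force on the tool from outside, world axes, zero at the start; "wrist_torque": the same for the moment, N m; "grip_width": finger opening in m; "grasp_force": force on a finger pad.
Only numpy, scipy, OpenCV 4.12 (cv2) and the standard library are available. Lean on these libraries where they do the work, as an engineer would, in place of code of your own. Each camera call takes 0.05 s, during which the arm holds its last target. There are 200 camera calls.

## Working session

There is one attempt and no reset: what is moved stays moved. The work goes in short steps, Python scripts to look and compute and a tool call to move; the robot and the scene stay as the last step left them, time stands still between calls to the robot, and variables do not carry over. Pictures are saved under pics/ and viewed, at most 16 in all, crops included, and the job is handed in when it is done.

Besides the shell and the picture viewer there is one more tool, called in YAML: its name, and indented under it one key for each argument. drive_tool: Moves the arm, as the interface text tells. Its arguments: {"type":"object","properties":{"moves":{"type":"array"},"force":{"type":"number"}},"required":["moves"]}

```bash
mkdir -p pics
cat > h.py <<'E'
import numpy as np, cv2
from cell import sensors, vision, workorder, env
def snap(name,fn,crop=None,s=1):
    c=vision.read_camera(name); np.save('pics/%s.npy'%fn,c,allow_pickle=True)
    save(c,fn,crop,s); return c
def save(c,fn,crop=None,s=1):
    im=c['image'][:,:,::-1]
    if crop: u0,v0,u1,v1=crop; im=im[v0:v1,u0:u1]
    cv2.imwrite('pics/%s.png'%fn,cv2.resize(im,None,fx=s,fy=s,interpolation=cv2.INTER_CUBIC))
def load(fn): return np.load('pics/%s.npy'%fn,allow_pickle=True).item()
def ray(c,u,v,z):
    R=np.array(c['R']);t=np.array(c['t']);o=-R.T@t
    d=R.T@np.array([(u-c['cx'])/c['fx'],(v-c['cy'])/c['fy'],1]); return o+d*(z-o[2])/d[2]
def proj(c,X):
    p=np.array(c['R'])@np.array(X)+np.array(c['t']); return c['fx']*p[0]/p[2]+c['cx'],c['fy']*p[1]/p[2]+c['cy']
E
python3 - <<'E'
from h import *
for n in('top','side'):
    c=snap(n,n+'0',None,1.4); print(n,-np.array(c['R']).T@c['t'],c['fx'])
o=sensors.get_obs(); print(o['tool_pos'],o['tool_rot'],o['time_s'],env.tip_extent)
E
```

```text
top [-0.04451755 -0.02382508  1.74470722] 505.81461181704594
side [0.0962369  1.15240082 0.68579484] 399.0510263928665
[ 0.18614274 -0.62226155  0.22957645] [-1.79900698e+02  7.05669101e-03  1.66604917e+01] 0.1 0.008
```

View pics/top0.png

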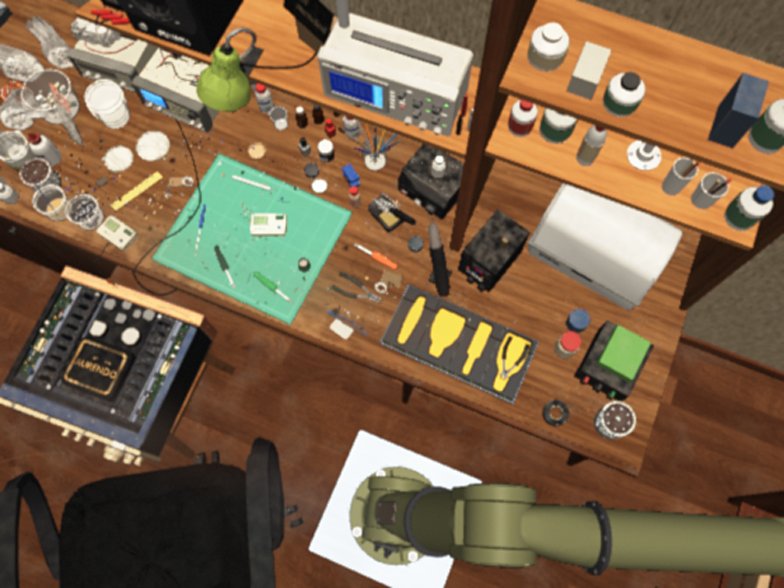

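View pics/side0.png

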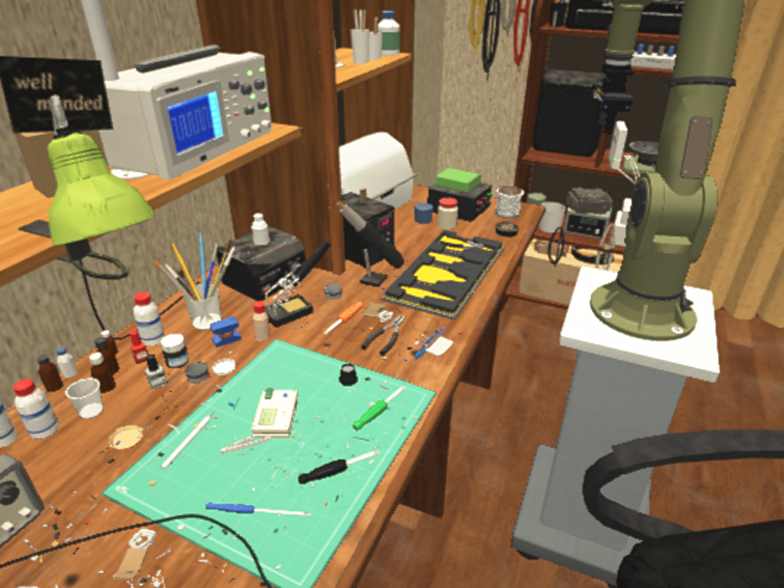

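Top view (1.4x px): the tray is at (460,345) with, left to right, tweezers, cutters, screwdriver and long recesses; the cutters lie at (513,360). Loose tools: orange screwdriver (376,256), pliers about (360,285), tweezers about (345,320). The bystanders are the tape at (556,412) and a tin at (415,243) or similar.

Run:
```python
from h import *
c=load('top0'); save(c,'t1',(225,160,390,284),4.8)
c2=load('side0'); save(c2,'s1',(220,160,370,270),5.2)
for u,v in((230,160),(390,160),(390,290)): print(u,v,ray(c,u,v,0))
```

```text
230 160 [0.61214471 0.47211528 0.        ]
390 160 [ 0.84523463 -0.0850401   0.        ]
390 290 [ 0.37823199 -0.24413094  0.        ]
```

View pics/t1.png

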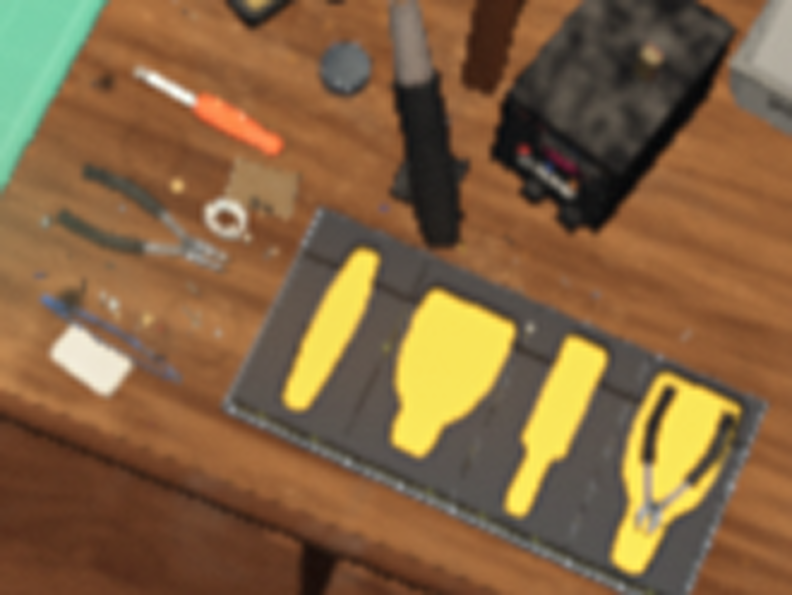

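View pics/s1.png

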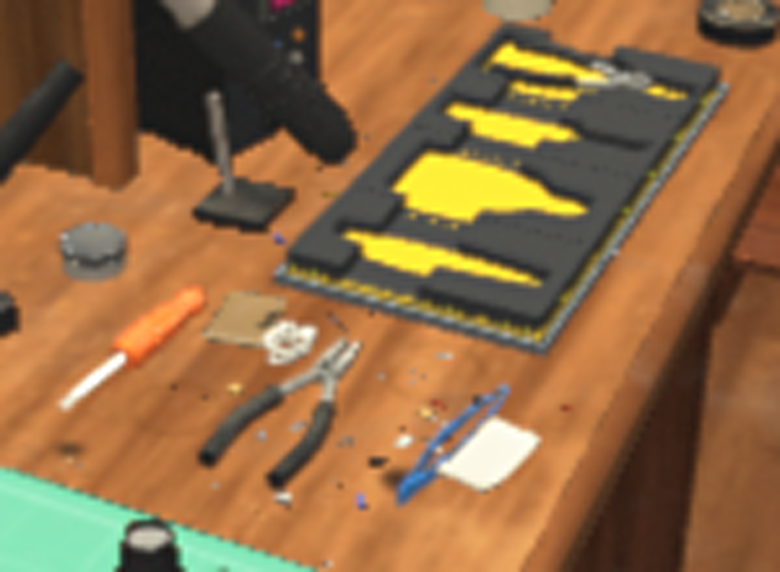

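```bash
cat >> h.py <<'E'
def tf(fr,to,yaw=None):
    pass
E
python3 - <<'E'
from h import *
c=load('top0');s=load('side0')
P=lambda a,b,z:ray(c,225+a/4.8,160+b/4.8,z)
S=lambda a,b,z:ray(s,220+a/5.2,160+b/5.2,z)
def two(n,a,b,z):
    p,q=P(*a,z),P(*b,z);d=q-p;print(n,((p+q)/2).round(4),'yaw_handle',np.degrees(np.arctan2(d[1],d[0])).round(1),'len',np.linalg.norm(d).round(4))
two('tw',(297,408),(367,250),.011);two('cu',(412,455),(473,303),.011);two('or',(517,516),(586,338),.011);two('lo',(630,570),(702,385),.011)
two('sidecut',(650,525),(700,403),.02)
two('screw',(137,72),(278,147),.008)
two('pliers',(222,258),(77,195),.008)
two('tweez',(177,377),(45,300),.005)
for n,p in(('vac tip',(440,240)),('tape?',(345,68))): print(n,P(*p,.1),P(*p,0.02))
print('vac tip side',S(340,150,.1),S(340,150,.15))
def tri(a,b):
    from scipy.optimize import least_squares
    f=lambda X:np.r_[np.array(proj(c,X))-(225+a[0]/4.8,160+a[1]/4.8),np.array(proj(s,X))-(220+b[0]/5.2,160+b[1]/5.2)]
    r=least_squares(f,[.6,0,.1]);return r.x.round(4),r.cost
print(tri((440,240),(340,150)),tri((410,75),(190,10)))
E
```

```text
tw [0.4533 0.1452 0.011 ] yaw_handle -0.6 len 0.1339
cu [0.4491 0.055  0.011 ] yaw_handle 0.5 len 0.126
or [ 0.4461 -0.0324  0.011 ] yaw_handle 0.3 len 0.1459
lo [ 0.4429 -0.1231  0.011 ] yaw_handle -0.7 len 0.1506
sidecut [ 0.4518 -0.1252  0.02  ] yaw_handle -1.6 len 0.0999
screw [0.5798 0.3013 0.008 ] yaw_handle -97.0 len 0.1257
pliers [0.4752 0.3041 0.008 ] yaw_handle 88.2 len 0.1217
tweez [0.3839 0.2956 0.005 ] yaw_handle 81.7 len 0.1166
vac tip [0.51847246 0.0903875  0.1       ] [0.54585678 0.0959429  0.02      ]
tape? [0.61575703 0.20362625 0.1       ] [0.64787337 0.21468968 0.02      ]
vac tip side [0.50136927 0.19109335 0.1       ] [0.46678955 0.27314489 0.15      ]
(array([0.5404, 0.0948, 0.041 ]), np.float64(0.21787446899267932)) (array([0.6123, 0.1531, 0.1493]), np.float64(0.8772056142290585))
```

```bash
cat >> h.py <<'E'
from scipy.spatial.transform import Rotation as Ro
def go(pos,yaw):
    """shift (mm, tool axes) and rotvec from the present pose to pos (tcp) pointing down at yaw"""
    o=sensors.get_obs(); R=Ro.from_euler('xyz',o['tool_rot'],degrees=True)
    T=Ro.from_euler('xyz',[180,0,yaw],degrees=True)
    print('shift',(R.inv().apply(np.array(pos)-o['tool_pos'])*1000).round(1),'rot',(R.inv()*T).as_rotvec().round(4),'t',o['time_s'])
E
python3 - <<'E'
from h import *
go([.46,-.10,.27],0)
E
```

```text
shift [ 412.1 -421.9  -39.7] rot [-0.0017  0.0004  0.2908] t 0.1
```

drive_tool:
  moves:
    - {"z":-40}
    - {"x":50,"y":-50,"z":-60,"rz":0.05}
    - {"x":90,"y":-90,"z":-60,"rz":0.1}
    - {"x":130,"y":-130,"z":-60,"rz":0.15}
    - {"x":170,"y":-175,"z":-60,"rz":0.2}
    - {"x":210,"y":-215,"z":-60,"rz":0.25}
    - {"x":250,"y":-255,"z":-60,"rz":0.29}
    - {"x":290,"y":-297,"z":-60,"rz":0.29}
    - {"x":330,"y":-338,"z":-60,"rz":0.29}
    - {"x":370,"y":-380,"z":-50,"rz":0.29}
    - {"x":412,"y":-422,"z":-40,"rz":0.29}
    - {"x":412,"y":-422,"z":-40,"rz":0.29}
    - {"x":412,"y":-422,"z":-40,"rz":0.29}

```text
invalid input at $.moves[0]: expected keys x, y, z, rx, ry, rz, fingers
```

Run:
```python
from h import *
c=snap('wrist','w1',None,1.4);o=sensors.get_obs(); print(o['tool_pos'],o['tool_rot'],o['time_s'],o['force'],o['qpos'],-np.array(c['R']).T@c['t'])
```

```text
[ 0.18616516 -0.62233624  0.22969787] [-1.79914578e+02  7.45000425e-03  1.66624221e+01] 0.15 [-0.46529088 -0.09878475 -0.03553013] [74.1475251  18.42977007 -4.01435846 83.1599246   1.29699884 78.54105203
 -3.25876114] [ 0.2524272  -0.60282312  0.38399285]
```

View pics/w1.png

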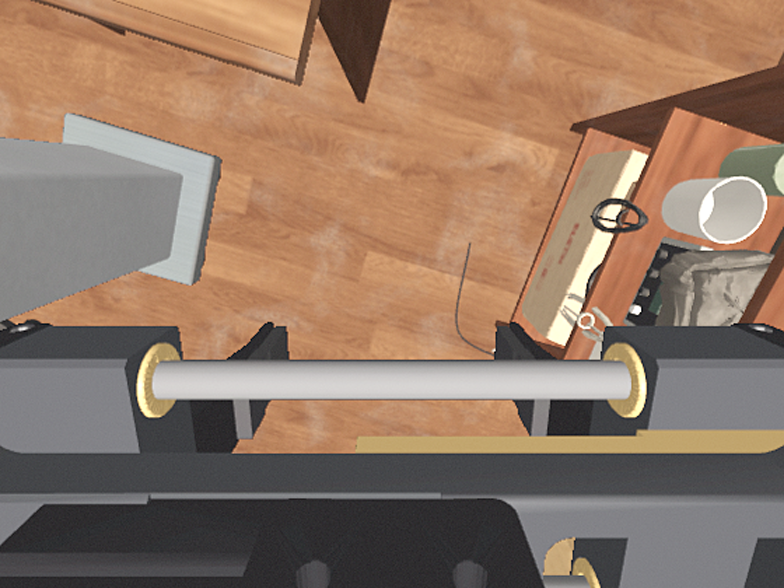

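Run:
```python
from h import *
c=load('w1');print(c['fx'],c['fy'],c['cx'],c['cy'],np.array(c['R']).round(3))
go([.45,-.20,.27],90)
```

```text
296.2932296581899 296.2932296581899 279.2461664581918 203.21683279156312 [[ 0.285 -0.958 -0.001]
 [-0.926 -0.276  0.259]
 [-0.248 -0.072 -0.966]]
shift [ 373.8 -329.   -39.9] rot [-1.40e-03 -8.00e-04 -1.28e+00] t 0.15
```

drive_tool:
  moves:
    - {"x":0,"y":0,"z":-40,"rx":0,"ry":0,"rz":0,"fingers":-1}
    - {"x":40,"y":-40,"z":-70,"rx":0,"ry":0,"rz":0.05,"fingers":-1}
    - {"x":80,"y":-82,"z":-70,"rx":0,"ry":0,"rz":0.1,"fingers":-1}
    - {"x":120,"y":-123,"z":-70,"rx":0,"ry":0,"rz":0.15,"fingers":-1}
    - {"x":160,"y":-164,"z":-70,"rx":0,"ry":0,"rz":0.2,"fingers":-1}
    - {"x":200,"y":-205,"z":-70,"rx":0,"ry":0,"rz":0.25,"fingers":-1}
    - {"x":240,"y":-246,"z":-70,"rx":0,"ry":0,"rz":0.29,"fingers":-1}
    - {"x":280,"y":-287,"z":-70,"rx":0,"ry":0,"rz":0.29,"fingers":-1}
    - {"x":320,"y":-328,"z":-70,"rx":0,"ry":0,"rz":0.29,"fingers":-1}
    - {"x":360,"y":-369,"z":-60,"rx":0,"ry":0,"rz":0.29,"fingers":-1}
    - {"x":410,"y":-420,"z":-50,"rx":0,"ry":0,"rz":0.29,"fingers":-1}
    - {"x":410,"y":-420,"z":-50,"rx":0,"ry":0,"rz":0.29,"fingers":-1}
    - {"x":410,"y":-420,"z":-50,"rx":0,"ry":0,"rz":0.29,"fingers":-1}
    - {"x":410,"y":-420,"z":-50,"rx":0,"ry":0,"rz":0.29,"fingers":-1}

```text
time_s: 1.9
tool_pos: [0.4581, -0.1048, 0.2805]
tool_rot: [180.0, 0.0, -0.1]
force: [-0.3, 0.3, -0.5]
grip_width: 0.0871
grasp_force: 0.0
```

Run:
```python
from h import *
c=snap('wrist','w2',None,1.4);o=sensors.get_obs(); print(o['tool_pos'],o['tool_rot'],o['time_s'],o['force'],o['qpos'].round(1),-np.array(c['R']).T@c['t'])
```

```text
[ 0.45814209 -0.10481012  0.28057645] [ 1.79973013e+02  1.07141959e-02 -1.50436397e-01] 1.95 [-0.08693642  0.20651324 -0.21723241] [ 45.4  -4.3 -33.6 102.   -2.4  81.6 -77.9] [ 0.52727089 -0.10533276  0.43492644]
```

View pics/w2.png

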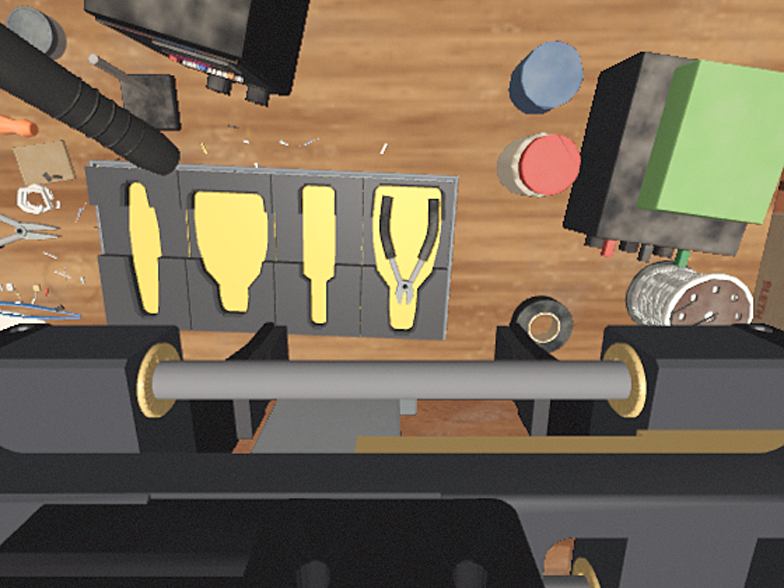

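The tray is at 1.4x px (90-460, 165-340), with the side cutters in the rightmost (long) recess, jaws at (405,288). Recess order from the left: tweezers, cutters, orange, long. A black vacuum tube reaches to (165,160).

Run:
```python
from h import *
save(load('w2'),'w2c',(60,112,330,245),2.96)
```

```text
(no output)
```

View pics/w2c.png

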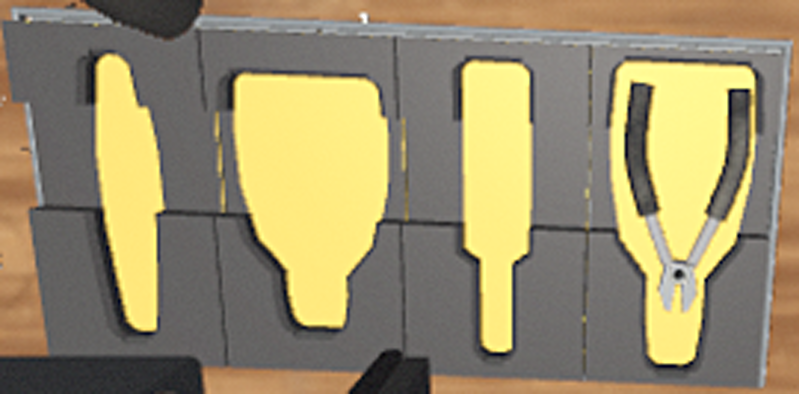

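Run:
```python
from h import *
c=load('w2')
P=lambda a,b,z:ray(c,60+a/2.96,112+b/2.96,z)[:2].round(4)
for n,a,z in(('b12',[(197,30),(228,367)],.023),('b23',[(394,37),(403,374)],.023),('b34',[(589,45),(584,380)],.023),('far',[(30,22),(770,50)],.023),('near',[(240,368),(760,385)],.023),
 ('long floor tip/end y',[(671,366),(690,62)],.011),('orange',[(497,353),(497,60)],.011),('cut',[(320,327),(308,75)],.011),('tw',[(145,331),(112,53)],.011),
 ('long nose sides',[(648,345),(701,345)],.023),('or handle sides at y=60',[(463,90),(530,90)],.011),
 ('cutter tips',[(666,300),(690,308)],.018),('cut joint',[(680,273)],.02),('cutter handle ends L R',[(642,83),(738,88)],.021),('handle outer at mid',[(628,150),(746,152)],.019)):
  print(n,[P(*p,z) for p in a])
```

```text
b12 [array([0.5303, 0.0989]), array([0.3675, 0.1057])]
b23 [array([0.5269, 0.01  ]), array([0.3634, 0.0183])]
b34 [array([ 0.523 , -0.0785]), array([ 0.3598, -0.0725])]
far [array([0.534 , 0.1738]), array([ 0.5205, -0.1609])]
near [array([0.3669, 0.0997]), array([ 0.3567, -0.1611])]
long floor tip/end y [array([ 0.3624, -0.1165]), array([ 0.515, -0.125])]
orange [array([ 0.3699, -0.0272]), array([ 0.5162, -0.0343])]
cut [array([0.3843, 0.0622]), array([0.5097, 0.0553])]
tw [array([0.3826, 0.1516]), array([0.5201, 0.1461])]
long nose sides [array([ 0.3783, -0.1047]), array([ 0.3782, -0.1311])]
or handle sides at y=60 [array([ 0.5024, -0.0175]), array([ 0.5023, -0.0493])]
cutter tips [array([ 0.4001, -0.1138]), array([ 0.3959, -0.1257])]
cut joint [array([ 0.4146, -0.1206])]
cutter handle ends L R [array([ 0.5059, -0.1025]), array([ 0.5035, -0.1469])]
handle outer at mid [array([ 0.4747, -0.0956]), array([ 0.4736, -0.1516])]
```

Run:
```python
from h import *
go([.4713,-.1232,.0215],-2.5)
```

```text
shift [ 13.3  18.2 259.1] rot [0.0005 0.0002 0.041 ] t 1.95
```

drive_tool:
  moves:
    - {"x":13,"y":18,"z":60,"rx":0,"ry":0,"rz":0.041,"fingers":-0.7}
    - {"x":13,"y":18,"z":120,"rx":0,"ry":0,"rz":0.041,"fingers":-0.7}
    - {"x":13,"y":18,"z":170,"rx":0,"ry":0,"rz":0.041,"fingers":-0.7}
    - {"x":13,"y":18,"z":205,"rx":0,"ry":0,"rz":0.041,"fingers":-0.7}
    - {"x":13,"y":18,"z":225,"rx":0,"ry":0,"rz":0.041,"fingers":-0.7}
    - {"x":13,"y":18,"z":240,"rx":0,"ry":0,"rz":0.041,"fingers":-0.7}
    - {"x":13,"y":18,"z":250,"rx":0,"ry":0,"rz":0.041,"fingers":-0.7}
    - {"x":13,"y":18,"z":258,"rx":0,"ry":0,"rz":0.041,"fingers":-0.7}
    - {"x":13,"y":18,"z":258,"rx":0,"ry":0,"rz":0.041,"fingers":-0.7}
  force: 20

```text
time_s: 3.08
tool_pos: [0.4716, -0.1209, 0.0224]
tool_rot: [-180.0, 0.0, -2.3]
force: [-0.0, 0.2, 0.1]
grip_width: 0.0743
grasp_force: 0.0
```

drive_tool:
  moves:
    - {"x":0,"y":0,"z":0,"rx":0,"ry":0,"rz":0,"fingers":0}
    - {"x":0,"y":0,"z":0,"rx":0,"ry":0,"rz":0,"fingers":0}
    - {"x":0,"y":0,"z":0,"rx":0,"ry":0,"rz":0,"fingers":0}
    - {"x":0,"y":0,"z":0,"rx":0,"ry":0,"rz":0,"fingers":0}

```text
time_s: 3.58
tool_pos: [0.4722, -0.121, 0.023]
tool_rot: [180.0, -0.1, -2.3]
force: [-0.0, 0.2, 2.8]
grip_width: 0.0587
grasp_force: 20.0
```

Run:
```python
from h import *
from scipy.optimize import least_squares
c=load('top0');w=load('w2')
def tri(a,b):
    f=lambda X:np.r_[np.array(proj(c,X))-(225+a[0]/4.8,160+a[1]/4.8),np.array(proj(w,X))-(b[0]/1.4,b[1]/1.4)]
    r=least_squares(f,[.6,0,.1]);return r.x.round(4),r.cost
print(tri((440,243),(165,172)),tri((440,235),(165,155)),tri((418,130),(60,80)))
go([.4677,.0579,.0225],-2.4)
```

```text
(array([0.5293, 0.0917, 0.0593]), np.float64(0.05561483905432436)) (array([0.5438, 0.0973, 0.0442]), np.float64(0.3495603947684219)) (array([0.5942, 0.1371, 0.1015]), np.float64(0.5801606798192129))
shift [ -11.7 -178.6    0.4] rot [ 0.0006 -0.0009  0.0017] t 3.575
```

drive_tool:
  moves:
    - {"x":0,"y":0,"z":-15,"rx":0,"ry":0,"rz":0,"fingers":0}
    - {"x":0,"y":0,"z":-35,"rx":0,"ry":0,"rz":0,"fingers":0}
    - {"x":0,"y":0,"z":-50,"rx":0,"ry":0,"rz":0,"fingers":0}
    - {"x":0,"y":0,"z":-50,"rx":0,"ry":0,"rz":0,"fingers":0}

```text
time_s: 4.08
tool_pos: [0.4727, -0.1212, 0.074]
tool_rot: [179.9, -0.2, -2.3]
force: [0.2, -0.2, -0.5]
grip_width: 0.0588
grasp_force: 20.0
```

drive_tool:
  moves:
    - {"x":-5,"y":-50,"z":0,"rx":0,"ry":0,"rz":0,"fingers":0}
    - {"x":-10,"y":-100,"z":0,"rx":0,"ry":0,"rz":0,"fingers":0}
    - {"x":-11,"y":-145,"z":0,"rx":0,"ry":0,"rz":0,"fingers":0}
    - {"x":-12,"y":-170,"z":0,"rx":0,"ry":0,"rz":0,"fingers":0}
    - {"x":-12,"y":-178,"z":0,"rx":0,"ry":0,"rz":0,"fingers":0}
    - {"x":-12,"y":-178,"z":0,"rx":0,"ry":0,"rz":0,"fingers":0}
    - {"x":-12,"y":-178,"z":0,"rx":0,"ry":0,"rz":0,"fingers":0}

```text
time_s: 4.95
tool_pos: [0.4668, 0.056, 0.0722]
tool_rot: [180.0, 0.0, -2.4]
force: [0.1, -0.3, -0.4]
grip_width: 0.0588
grasp_force: 20.0
```

Run:
```python
from h import *
c=snap('wrist','w3',None,1.4);o=sensors.get_obs(); print(o['tool_pos'],o['tool_rot'],o['time_s'],o['force'])
go([.4677,.0579,.0225],-2.4)
```

```text
[0.46685425 0.0559882  0.07230137] [ 1.79969120e+02  2.68021794e-02 -2.43879609e+00] 5.0 [ 0.22785165  0.45192347 -0.53665535]
shift [ 0.8 -2.  49.8] rot [ 0.0005  0.0005 -0.0007] t 5.0
```

View pics/w3.png

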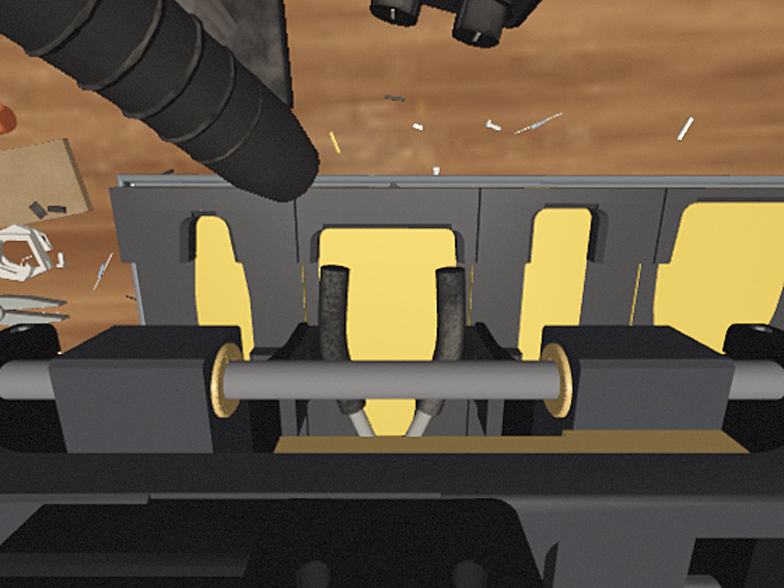

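Cutters held over their recess; handle ends at (335,267),(450,268), recess far corners at (320,230),(456,230).

Run:
```python
from h import *
c=load('w3');P=lambda a,b,z:ray(c,a/1.4,b/1.4,z)[:3].round(4)
print('handles',P(335,266,.072),P(450,268,.072),'recess far end',P(388,229,.011),P(320,235,.011),P(456,235,.011),'far foam',P(297,188,.023),P(479,188,.023),P(664,188,.023))
print('tube',P(290,200,.06))
```

```text
handles [0.5028 0.0752 0.072 ] [0.5001 0.0314 0.072 ] recess far end [0.5081 0.0551 0.011 ] [0.5065 0.0907 0.011 ] [0.5034 0.0198 0.011 ] far foam [0.5311 0.0976 0.023 ] [0.5273 0.0106 0.023 ] [ 0.5235 -0.0779  0.023 ]
tube [0.5275 0.0926 0.06  ]
```

drive_tool:
  moves:
    - {"x":0,"y":-2,"z":15,"rx":0,"ry":0,"rz":0,"fingers":0}
    - {"x":0,"y":-2,"z":30,"rx":0,"ry":0,"rz":0,"fingers":0}
    - {"x":0,"y":-2,"z":40,"rx":0,"ry":0,"rz":0,"fingers":0}
    - {"x":0,"y":-2,"z":46,"rx":0,"ry":0,"rz":0,"fingers":0}
    - {"x":0,"y":-2,"z":50,"rx":0,"ry":0,"rz":0,"fingers":0}
    - {"x":0,"y":-2,"z":50,"rx":0,"ry":0,"rz":0,"fingers":0}
    - {"x":0,"y":-2,"z":50,"rx":0,"ry":0,"rz":0,"fingers":0}

```text
time_s: 5.88
tool_pos: [0.4668, 0.0596, 0.0229]
tool_rot: [180.0, 0.0, -2.3]
force: [-3.8, 0.1, 5.8]
grip_width: 0.0588
grasp_force: 20.0
```

drive_tool:
  moves:
    - {"x":0,"y":0,"z":0,"rx":0,"ry":0,"rz":0,"fingers":-0.65}
    - {"x":0,"y":0,"z":0,"rx":0,"ry":0,"rz":0,"fingers":-0.65}
    - {"x":0,"y":0,"z":0,"rx":0,"ry":0,"rz":0,"fingers":-0.65}
    - {"x":0,"y":0,"z":-30,"rx":0,"ry":0,"rz":0,"fingers":-0.7}
    - {"x":0,"y":0,"z":-90,"rx":0,"ry":0,"rz":0,"fingers":-0.7}
    - {"x":0,"y":0,"z":-150,"rx":0,"ry":0,"rz":0,"fingers":-0.7}
    - {"x":0,"y":0,"z":-210,"rx":0,"ry":0,"rz":0,"fingers":-0.7}
    - {"x":0,"y":-30,"z":-255,"rx":0,"ry":0,"rz":-0.17,"fingers":-0.7}
    - {"x":0,"y":-60,"z":-255,"rx":0,"ry":0,"rz":-0.34,"fingers":-0.7}
    - {"x":0,"y":-90,"z":-255,"rx":0,"ry":0,"rz":-0.51,"fingers":-0.7}
    - {"x":0,"y":-120,"z":-255,"rx":0,"ry":0,"rz":-0.68,"fingers":-0.7}
    - {"x":0,"y":-150,"z":-255,"rx":0,"ry":0,"rz":-0.85,"fingers":-0.7}
    - {"x":0,"y":-170,"z":-255,"rx":0,"ry":0,"rz":-1.02,"fingers":-0.7}
    - {"x":0,"y":-180,"z":-255,"rx":0,"ry":0,"rz":-1.2,"fingers":-0.7}
    - {"x":0,"y":-190,"z":-255,"rx":0,"ry":0,"rz":-1.37,"fingers":-0.7}
    - {"x":0,"y":-190,"z":-255,"rx":0,"ry":0,"rz":-1.54,"fingers":-0.7}
    - {"x":0,"y":-190,"z":-255,"rx":0,"ry":0,"rz":-1.58,"fingers":-0.7}
    - {"x":0,"y":-190,"z":-255,"rx":0,"ry":0,"rz":-1.58,"fingers":-0.7}
    - {"x":0,"y":-190,"z":-255,"rx":0,"ry":0,"rz":-1.58,"fingers":-0.7}

```text
time_s: 8.25
tool_pos: [0.4746, 0.2493, 0.2775]
tool_rot: [180.0, 0.0, 88.2]
force: [0.4, 0.3, 0.9]
grip_width: 0.0743
grasp_force: 0.0
```

Run:
```python
from h import *
c=snap('wrist','w4',(50,0,520,240),1.7);o=sensors.get_obs(); print(o['tool_pos'],o['tool_rot'],o['time_s'],o['force'],o['qpos'].round(1))
```

```text
[0.47464192 0.249307   0.2774732 ] [1.79995966e+02 7.65009320e-03 8.81810843e+01] 8.3 [0.274649   0.75672956 0.70661687] [ 22.8   8.6 -58.2  93.7   7.4  81.9 -38. ]
```

View pics/w4.png

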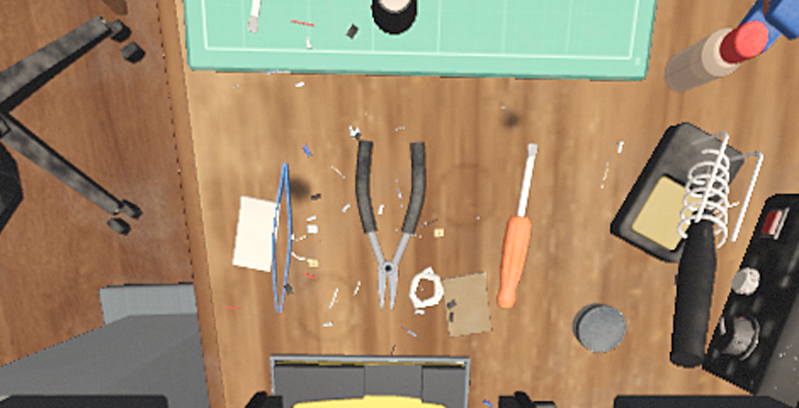

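All three tools show: pliers tips (387,306) with handle ends (365,143),(418,143); tweezers (285,165)-(280,309); orange screwdriver tip (531,146), handle end (505,306). Look-alikes (green and black screwdrivers) are on the mat; the tin is at (600,328). Choices confirmed.

Run:
```python
from h import *
c=load('w4');P=lambda p,z:ray(c,50+p[0]/1.7,p[1]/1.7,z)
def two(n,a,b,z):
    p,q=P(a,z),P(b,z);d=q-p;print(n,((p+q)/2).round(4),'yaw',np.degrees(np.arctan2(d[1],d[0])).round(1),'len',np.linalg.norm(d).round(4))
two('pl',(387,307),(391,143),.008)
two('pl width20',(361,195),(421,195),.007)
two('screw',(531,145),(505,306),.008)
two('tw',(279,310),(285,165),.004)
two('tww',(275,240),(292,240),.006)
for n,p,z in(('tin',(600,320),.019),('edge table',(200,250),0),('paper R',(274,240),0),('ring',(427,288),.003),('card',(468,303),.003)):print(n,P(p,z).round(4))
two('pl handle ends',(365,143),(418,143),.01)
```

```text
pl [0.4744 0.3052 0.008 ] yaw 86.6 len 0.1309
pl width20 [0.4769 0.3314 0.007 ] yaw -1.9 len 0.0485
screw [0.5797 0.3014 0.008 ] yaw -97.6 len 0.1291
tw [0.3849 0.2985 0.004 ] yaw 82.5 len 0.1188
tww [0.3867 0.2986 0.006 ] yaw -1.9 len 0.0141
tin [0.6485 0.225  0.019 ]
edge table [0.3142 0.2924 0.    ]
paper R [0.3775 0.2986 0.    ]
ring [0.5052 0.2543 0.003 ]
card [0.5404 0.2401 0.003 ]
pl handle ends [0.4786 0.3703 0.01  ] yaw -1.9 len 0.0415
```

Run:
```python
from h import *
go([.476,.325,.011],87)
```

```text
shift [ 75.7  -1.1 266.5] rot [0.0001 0.0001 0.0206] t 8.3
```

drive_tool:
  moves:
    - {"x":40,"y":-1,"z":40,"rx":0,"ry":0,"rz":0.02,"fingers":-0.7}
    - {"x":76,"y":-1,"z":90,"rx":0,"ry":0,"rz":0.02,"fingers":-0.7}
    - {"x":76,"y":-1,"z":145,"rx":0,"ry":0,"rz":0.02,"fingers":-0.7}
    - {"x":76,"y":-1,"z":195,"rx":0,"ry":0,"rz":0.02,"fingers":-0.7}
    - {"x":76,"y":-1,"z":230,"rx":0,"ry":0,"rz":0.02,"fingers":-0.7}
    - {"x":76,"y":-1,"z":250,"rx":0,"ry":0,"rz":0.02,"fingers":-0.7}
    - {"x":76,"y":-1,"z":260,"rx":0,"ry":0,"rz":0.02,"fingers":-0.7}
    - {"x":76,"y":-1,"z":266,"rx":0,"ry":0,"rz":0.02,"fingers":-0.7}
    - {"x":76,"y":-1,"z":266,"rx":0,"ry":0,"rz":0.02,"fingers":-0.7}
    - {"x":76,"y":-1,"z":266,"rx":0,"ry":0,"rz":0.02,"fingers":0.1}
    - {"x":76,"y":-1,"z":266,"rx":0,"ry":0,"rz":0.02,"fingers":0.1}
    - {"x":76,"y":-1,"z":266,"rx":0,"ry":0,"rz":0.02,"fingers":0.1}
    - {"x":76,"y":-1,"z":266,"rx":0,"ry":0,"rz":0.02,"fingers":0.1}
    - {"x":76,"y":-1,"z":266,"rx":0,"ry":0,"rz":0.02,"fingers":0.1}

```text
time_s: 10.05
tool_pos: [0.4763, 0.3255, 0.0119]
tool_rot: [180.0, -0.0, 87.1]
force: [0.1, -1.0, 4.8]
grip_width: 0.0539
grasp_force: 20.0
```

Run:
```python
from h import *
go([.4596,-.1209,.085],-2.4)
```

```text
shift [-446.6    6.1  -73.1] rot [ 4.0000e-04 -7.0000e-04  1.5616e+00] t 10.05
```

drive_tool:
  moves:
    - {"x":0,"y":0,"z":-20,"rx":0,"ry":0,"rz":0,"fingers":0.1}
    - {"x":0,"y":0,"z":-70,"rx":0,"ry":0,"rz":0,"fingers":0.1}
    - {"x":0,"y":0,"z":-120,"rx":0,"ry":0,"rz":0,"fingers":0.1}
    - {"x":0,"y":0,"z":-170,"rx":0,"ry":0,"rz":0,"fingers":0.1}
    - {"x":-30,"y":0,"z":-200,"rx":0,"ry":0,"rz":0.15,"fingers":0.1}
    - {"x":-70,"y":0,"z":-210,"rx":0,"ry":0,"rz":0.3,"fingers":0.1}
    - {"x":-110,"y":0,"z":-210,"rx":0,"ry":0,"rz":0.45,"fingers":0.1}
    - {"x":-150,"y":0,"z":-210,"rx":0,"ry":0,"rz":0.6,"fingers":0.1}
    - {"x":-190,"y":0,"z":-210,"rx":0,"ry":0,"rz":0.75,"fingers":0.1}
    - {"x":-230,"y":0,"z":-210,"rx":0,"ry":0,"rz":0.9,"fingers":0.1}
    - {"x":-270,"y":0,"z":-210,"rx":0,"ry":0,"rz":1.05,"fingers":0.1}
    - {"x":-310,"y":0,"z":-210,"rx":0,"ry":0,"rz":1.2,"fingers":0.1}
    - {"x":-350,"y":0,"z":-210,"rx":0,"ry":0,"rz":1.35,"fingers":0.1}
    - {"x":-390,"y":0,"z":-210,"rx":0,"ry":0,"rz":1.5,"fingers":0.1}
    - {"x":-430,"y":0,"z":-210,"rx":0,"ry":0,"rz":1.56,"fingers":0.1}
    - {"x":-446,"y":0,"z":-210,"rx":0,"ry":0,"rz":1.56,"fingers":0.1}
    - {"x":-446,"y":0,"z":-210,"rx":0,"ry":0,"rz":1.56,"fingers":0.1}
    - {"x":-446,"y":0,"z":-210,"rx":0,"ry":0,"rz":1.56,"fingers":0.1}

```text
time_s: 12.3
tool_pos: [0.4535, -0.118, 0.2217]
tool_rot: [-180.0, -0.0, -2.1]
force: [-0.0, 0.5, -0.9]
grip_width: 0.0541
grasp_force: 20.0
```

Run:
```python
from h import *
o=sensors.get_obs();print(o['tool_pos'],o['tool_rot'],o['grip_width'],o['force'],o['qpos'].round(1))
go([.4596,-.1209,.085],-2.4)
```

```text
[ 0.45352602 -0.11797318  0.22171511] [-1.79965498e+02 -7.12150426e-03 -2.12307991e+00] 0.05406969122853008 [-0.00518255  0.47785468 -0.93909635] [ 47.2  -2.7 -34.5 107.4  -1.6  74.8 -78.9]
shift [  6.2   2.8 136.7] rot [-0.0006 -0.0001  0.0048] t 12.3
```

drive_tool:
  moves:
    - {"x":6,"y":3,"z":50,"rx":0,"ry":0,"rz":0.005,"fingers":0.1}
    - {"x":6,"y":3,"z":100,"rx":0,"ry":0,"rz":0.005,"fingers":0.1}
    - {"x":6,"y":3,"z":130,"rx":0,"ry":0,"rz":0.005,"fingers":0.1}
    - {"x":6,"y":3,"z":150,"rx":0,"ry":0,"rz":0.005,"fingers":0.1}
    - {"x":6,"y":3,"z":150,"rx":0,"ry":0,"rz":0.005,"fingers":0.1}
    - {"x":6,"y":3,"z":150,"rx":0,"ry":0,"rz":0.005,"fingers":0.1}

```text
time_s: 13.05
tool_pos: [0.46, -0.1225, 0.0726]
tool_rot: [180.0, -0.1, -2.5]
force: [-0.6, -0.2, -0.8]
grip_width: 0.054
grasp_force: 20.0
```

Run:
```python
from h import *
c=snap('wrist','w5',(0,100,560,330),1.4);o=sensors.get_obs(); print(o['tool_pos'],o['tool_rot'],o['time_s'],o['force'])
```

```text
[ 0.46019428 -0.12287845  0.07279949] [ 1.79961550e+02 -1.17169199e-01 -2.52273511e+00] 13.1 [ 0.85531834  0.57737858 -0.5909956 ]
```

View pics/w5.png

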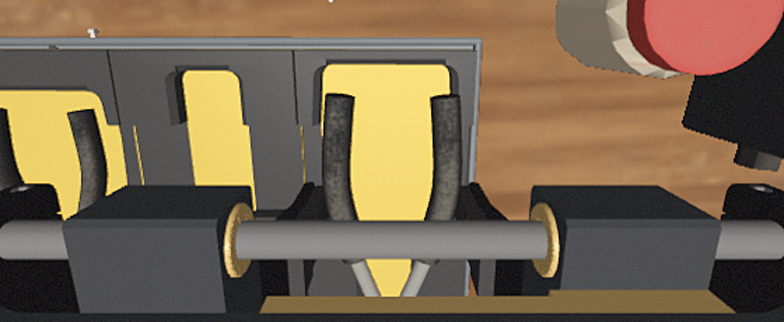

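Pliers over the long recess: handle ends at (341,94),(445,96); recess floor's far edge from (323,67) to (451,67).

Run:
```python
from h import *
c=load('w5');P=lambda a,b,z:ray(c,a/1.4,100+b/1.4,z).round(4)
print('handles',P(341,94,.073),P(445,96,.073),'outer',P(325,120,.068),P(461,120,.068),'recess',P(387,65,.011),P(323,72,.011),P(451,72,.011),'far foam',P(294,50,.023),P(480,50,.023))
```

```text
handles [ 0.5082 -0.1066  0.073 ] [ 0.5057 -0.1452  0.073 ] outer [ 0.4977 -0.0989  0.068 ] [ 0.4953 -0.152   0.068 ] recess [ 0.5137 -0.1234  0.011 ] [ 0.5116 -0.0903  0.011 ] [ 0.5087 -0.1562  0.011 ] far foam [ 0.5236 -0.0793  0.023 ] [ 0.5196 -0.1685  0.023 ]
```

drive_tool:
  moves:
    - {"x":0,"y":-2,"z":15,"rx":0,"ry":0,"rz":0,"fingers":0.1}
    - {"x":0,"y":-2,"z":30,"rx":0,"ry":0,"rz":0,"fingers":0.1}
    - {"x":0,"y":-2,"z":40,"rx":0,"ry":0,"rz":0,"fingers":0.1}
    - {"x":0,"y":-2,"z":46,"rx":0,"ry":0,"rz":0,"fingers":0.1}
    - {"x":0,"y":-2,"z":50,"rx":0,"ry":0,"rz":0,"fingers":0.1}
    - {"x":0,"y":-2,"z":50,"rx":0,"ry":0,"rz":0,"fingers":0.1}
    - {"x":0,"y":-2,"z":50,"rx":0,"ry":0,"rz":0,"fingers":0.1}

```text
time_s: 13.98
tool_pos: [0.459, -0.1212, 0.0225]
tool_rot: [180.0, 0.1, -2.6]
force: [-4.8, 1.0, 9.9]
grip_width: 0.0543
grasp_force: 20.1
```

drive_tool:
  moves:
    - {"x":0,"y":0,"z":0,"rx":0,"ry":0,"rz":0,"fingers":-0.6}
    - {"x":0,"y":0,"z":0,"rx":0,"ry":0,"rz":0,"fingers":-0.6}
    - {"x":0,"y":0,"z":0,"rx":0,"ry":0,"rz":0,"fingers":-0.6}
    - {"x":0,"y":0,"z":-30,"rx":0,"ry":0,"rz":0,"fingers":-0.6}
    - {"x":0,"y":0,"z":-90,"rx":0,"ry":0,"rz":0,"fingers":0.08}
    - {"x":0,"y":0,"z":-150,"rx":0,"ry":0,"rz":0,"fingers":0.08}
    - {"x":0,"y":0,"z":-210,"rx":0,"ry":0,"rz":0,"fingers":0.08}
    - {"x":5,"y":-40,"z":-230,"rx":0,"ry":0,"rz":-0.15,"fingers":0.08}
    - {"x":10,"y":-80,"z":-230,"rx":0,"ry":0,"rz":-0.3,"fingers":0.08}
    - {"x":15,"y":-120,"z":-230,"rx":0,"ry":0,"rz":-0.45,"fingers":0.08}
    - {"x":25,"y":-160,"z":-230,"rx":0,"ry":0,"rz":-0.6,"fingers":0.08}
    - {"x":35,"y":-200,"z":-230,"rx":0,"ry":0,"rz":-0.75,"fingers":0.08}
    - {"x":45,"y":-240,"z":-230,"rx":0,"ry":0,"rz":-0.9,"fingers":0.08}
    - {"x":55,"y":-280,"z":-230,"rx":0,"ry":0,"rz":-1.05,"fingers":0.08}
    - {"x":70,"y":-320,"z":-230,"rx":0,"ry":0,"rz":-1.2,"fingers":0.08}
    - {"x":85,"y":-360,"z":-230,"rx":0,"ry":0,"rz":-1.35,"fingers":0.08}
    - {"x":95,"y":-390,"z":-230,"rx":0,"ry":0,"rz":-1.48,"fingers":0.08}
    - {"x":98,"y":-400,"z":-230,"rx":0,"ry":0,"rz":-1.48,"fingers":0.08}
    - {"x":98,"y":-400,"z":-230,"rx":0,"ry":0,"rz":-1.48,"fingers":0.08}

```text
time_s: 16.35
tool_pos: [0.5749, 0.2739, 0.2512]
tool_rot: [-180.0, 0.0, 82.1]
force: [0.4, 0.6, -0.7]
grip_width: 0.0399
grasp_force: 0.0
```

Run:
```python
from h import *
o=sensors.get_obs();print(o['tool_pos'],o['tool_rot'],o['grip_width'],o['force'],o['qpos'].round(1))
go([.5765,.2776,.012],82.4)
c=snap('wrist','w6'); snap('top','t6',(280,205,390,290),6.5)
```

```text
[0.57490981 0.27394751 0.25115443] [-1.79954778e+02  2.42343660e-02  8.21460175e+01] 0.03993871689476191 [ 0.35652506  0.57841035 -0.68446296] [ 13.4  25.4 -56.   81.9  21.   83.7 -50.2]
shift [  3.9   1.3 239.2] rot [-0.0008  0.0004 -0.0044] t 16.35
```

View pics/t6.png

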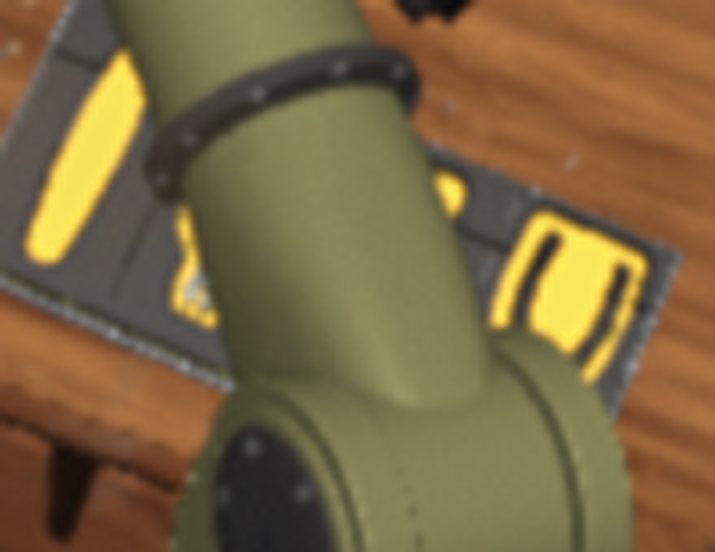

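The arm hides most of the tray, but the pliers sit inside the long recess (handles at (545,255),(615,290)). Next, the screwdriver.

drive_tool:
  moves:
    - {"x":4,"y":1,"z":60,"rx":0,"ry":0,"rz":-0.004,"fingers":0.08}
    - {"x":4,"y":1,"z":120,"rx":0,"ry":0,"rz":-0.004,"fingers":0.08}
    - {"x":4,"y":1,"z":170,"rx":0,"ry":0,"rz":-0.004,"fingers":0.08}
    - {"x":4,"y":1,"z":205,"rx":0,"ry":0,"rz":-0.004,"fingers":0.08}
    - {"x":4,"y":1,"z":225,"rx":0,"ry":0,"rz":-0.004,"fingers":0.08}
    - {"x":4,"y":1,"z":234,"rx":0,"ry":0,"rz":-0.004,"fingers":0.08}
    - {"x":4,"y":1,"z":239,"rx":0,"ry":0,"rz":-0.004,"fingers":0.08}
    - {"x":4,"y":1,"z":239,"rx":0,"ry":0,"rz":-0.004,"fingers":0.08}
    - {"x":4,"y":1,"z":239,"rx":0,"ry":0,"rz":-0.004,"fingers":0.08}
    - {"x":4,"y":1,"z":239,"rx":0,"ry":0,"rz":-0.004,"fingers":0.8}
    - {"x":4,"y":1,"z":239,"rx":0,"ry":0,"rz":-0.004,"fingers":0.8}
    - {"x":4,"y":1,"z":239,"rx":0,"ry":0,"rz":-0.004,"fingers":0.8}
    - {"x":4,"y":1,"z":239,"rx":0,"ry":0,"rz":-0.004,"fingers":0.8}
    - {"x":4,"y":1,"z":239,"rx":0,"ry":0,"rz":-0.004,"fingers":0.8}

```text
time_s: 18.2
tool_pos: [0.5767, 0.2777, 0.0126]
tool_rot: [180.0, 0.0, 82.4]
force: [0.1, -1.0, 0.9]
grip_width: 0.0204
grasp_force: 19.9
```

drive_tool:
  moves:
    - {"x":0,"y":0,"z":-20,"rx":0,"ry":0,"rz":0,"fingers":0.8}
    - {"x":0,"y":0,"z":-75,"rx":0,"ry":0,"rz":0,"fingers":0.8}
    - {"x":0,"y":0,"z":-135,"rx":0,"ry":0,"rz":0,"fingers":0.8}
    - {"x":0,"y":0,"z":-195,"rx":0,"ry":0,"rz":0,"fingers":0.8}
    - {"x":0,"y":0,"z":-240,"rx":0,"ry":0,"rz":-0.1,"fingers":0.8}
    - {"x":-30,"y":-10,"z":-240,"rx":0,"ry":0,"rz":-0.25,"fingers":0.8}
    - {"x":-65,"y":-20,"z":-240,"rx":0,"ry":0,"rz":-0.4,"fingers":0.8}
    - {"x":-100,"y":-30,"z":-240,"rx":0,"ry":0,"rz":-0.55,"fingers":0.8}
    - {"x":-135,"y":-40,"z":-240,"rx":0,"ry":0,"rz":-0.7,"fingers":0.8}
    - {"x":-170,"y":-50,"z":-240,"rx":0,"ry":0,"rz":-0.85,"fingers":0.8}
    - {"x":-205,"y":-60,"z":-240,"rx":0,"ry":0,"rz":-1.0,"fingers":0.8}
    - {"x":-240,"y":-65,"z":-240,"rx":0,"ry":0,"rz":-1.15,"fingers":0.8}
    - {"x":-275,"y":-68,"z":-240,"rx":0,"ry":0,"rz":-1.3,"fingers":0.8}
    - {"x":-305,"y":-68,"z":-240,"rx":0,"ry":0,"rz":-1.45,"fingers":0.8}
    - {"x":-321,"y":-68,"z":-240,"rx":0,"ry":0,"rz":-1.6,"fingers":0.8}
    - {"x":-321,"y":-68,"z":-240,"rx":0,"ry":0,"rz":-1.66,"fingers":0.8}
    - {"x":-321,"y":-68,"z":-240,"rx":0,"ry":0,"rz":-1.66,"fingers":0.8}
    - {"x":-321,"y":-68,"z":-240,"rx":0,"ry":0,"rz":-1.66,"fingers":0.8}

```text
time_s: 20.45
tool_pos: [0.4671, -0.0308, 0.2529]
tool_rot: [-180.0, 0.0, 177.6]
force: [-0.3, -0.2, -0.6]
grip_width: 0.02
grasp_force: 19.9
```

Run:
```python
from h import *
o=sensors.get_obs();print(o['tool_pos'],o['tool_rot'],o['grip_width'],o['force'],o['qpos'].round(1))
go([.4672,-.0315,.075],177.6)
```

```text
[ 0.46710488 -0.03081915  0.25286855] [-1.79952144e+02  1.68817265e-02  1.77569081e+02] 0.020017194487469178 [-0.30710983 -0.1907778  -0.62027749] [ 68.9  -5.7 -63.5 104.1  -5.2  78.5  94.1]
shift [-1.000e-01 -5.000e-01  1.779e+02] rot [-0.0008  0.0003 -0.0005] t 20.45
```

drive_tool:
  moves:
    - {"x":0,"y":0,"z":60,"rx":0,"ry":0,"rz":0,"fingers":0.8}
    - {"x":0,"y":0,"z":115,"rx":0,"ry":0,"rz":0,"fingers":0.8}
    - {"x":0,"y":0,"z":155,"rx":0,"ry":0,"rz":0,"fingers":0.8}
    - {"x":0,"y":0,"z":178,"rx":0,"ry":0,"rz":0,"fingers":0.8}
    - {"x":0,"y":0,"z":178,"rx":0,"ry":0,"rz":0,"fingers":0.8}
    - {"x":0,"y":0,"z":178,"rx":0,"ry":0,"rz":0,"fingers":0.8}

```text
time_s: 21.2
tool_pos: [0.4679, -0.0313, 0.0756]
tool_rot: [-180.0, 0.1, 177.6]
force: [0.1, 0.0, 0.1]
grip_width: 0.0199
grasp_force: 19.9
```

Run:
```python
from h import *
c=snap('wrist','w7',(150,100,410,330),2.5);o=sensors.get_obs(); print(o['tool_pos'],o['tool_rot'],o['time_s'],o['force'])
```

```text
[ 0.46819904 -0.03155613  0.07590616] [-1.79955212e+02  1.30491470e-01  1.77542694e+02] 21.25 [0.08264351 0.0522044  0.34100344]
```

View pics/w7.png

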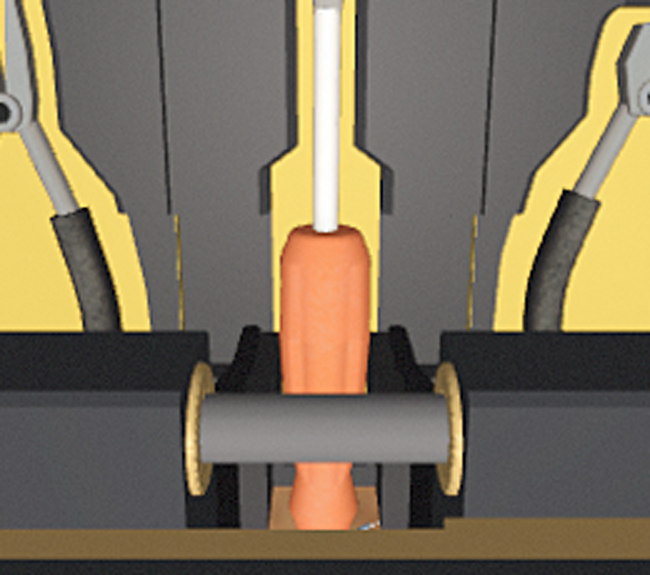

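Screwdriver centred above its recess: handle front edge (325,228), shoulder of the recess at (272,165)/(380,165).

Run:
```python
from h import *
c=load('w7');P=lambda a,b,z:ray(c,150+a/2.5,100+b/2.5,z).round(4)
print('front',P(325,232,.073),'sides',P(282,280,.075),P(369,280,.075),'blade',P(325,60,.073),'shoulder(-18)',P(273,167,.011),P(380,167,.011),'(-24)',P(300,146,.011),P(355,146,.011),'slot',P(300,60,.011),P(355,60,.011))
```

```text
front [ 0.4325 -0.03    0.073 ] sides [ 0.4423 -0.0399  0.075 ] [ 0.4432 -0.0209  0.075 ] blade [ 0.3964 -0.0285  0.073 ] shoulder(-18) [ 0.4264 -0.0451  0.011 ] [ 0.4277 -0.0134  0.011 ] (-24) [ 0.4205 -0.0368  0.011 ] [ 0.4212 -0.0206  0.011 ] slot [ 0.3961 -0.0355  0.011 ] [ 0.3968 -0.0198  0.011 ]
```

drive_tool:
  moves:
    - {"x":-2,"y":0,"z":15,"rx":0,"ry":0,"rz":0,"fingers":0.8}
    - {"x":-2,"y":0,"z":30,"rx":0,"ry":0,"rz":0,"fingers":0.8}
    - {"x":-2,"y":0,"z":42,"rx":0,"ry":0,"rz":0,"fingers":0.8}
    - {"x":-2,"y":0,"z":49,"rx":0,"ry":0,"rz":0,"fingers":0.8}
    - {"x":-2,"y":0,"z":52,"rx":0,"ry":0,"rz":0,"fingers":0.8}
    - {"x":-2,"y":0,"z":52,"rx":0,"ry":0,"rz":0,"fingers":0.8}
    - {"x":-2,"y":0,"z":52,"rx":0,"ry":0,"rz":0,"fingers":0.8}

```text
time_s: 22.12
tool_pos: [0.4688, -0.0316, 0.0233]
tool_rot: [-179.9, -0.1, 177.5]
force: [-3.8, 0.3, 9.8]
grip_width: 0.0199
grasp_force: 20.0
```

drive_tool:
  moves:
    - {"x":0,"y":0,"z":0,"rx":0,"ry":0,"rz":0,"fingers":0.13}
    - {"x":0,"y":0,"z":0,"rx":0,"ry":0,"rz":0,"fingers":0.13}
    - {"x":0,"y":0,"z":0,"rx":0,"ry":0,"rz":0,"fingers":0.13}
    - {"x":0,"y":0,"z":-30,"rx":0,"ry":0,"rz":0,"fingers":0.13}
    - {"x":0,"y":0,"z":-90,"rx":0,"ry":0,"rz":0,"fingers":0.3}
    - {"x":0,"y":0,"z":-150,"rx":0,"ry":0,"rz":0,"fingers":0.3}
    - {"x":0,"y":0,"z":-210,"rx":0,"ry":0,"rz":0.05,"fingers":0.3}
    - {"x":0,"y":30,"z":-227,"rx":0,"ry":0,"rz":0.2,"fingers":0.3}
    - {"x":5,"y":70,"z":-227,"rx":0,"ry":0,"rz":0.35,"fingers":0.3}
    - {"x":10,"y":110,"z":-227,"rx":0,"ry":0,"rz":0.5,"fingers":0.3}
    - {"x":20,"y":150,"z":-227,"rx":0,"ry":0,"rz":0.65,"fingers":0.3}
    - {"x":30,"y":190,"z":-227,"rx":0,"ry":0,"rz":0.8,"fingers":0.3}
    - {"x":45,"y":230,"z":-227,"rx":0,"ry":0,"rz":0.95,"fingers":0.3}
    - {"x":60,"y":270,"z":-227,"rx":0,"ry":0,"rz":1.1,"fingers":0.3}
    - {"x":75,"y":305,"z":-227,"rx":0,"ry":0,"rz":1.25,"fingers":0.3}
    - {"x":90,"y":335,"z":-227,"rx":0,"ry":0,"rz":1.4,"fingers":0.3}
    - {"x":96,"y":346,"z":-227,"rx":0,"ry":0,"rz":1.55,"fingers":0.3}
    - {"x":96,"y":346,"z":-227,"rx":0,"ry":0,"rz":1.658,"fingers":0.3}
    - {"x":96,"y":346,"z":-227,"rx":0,"ry":0,"rz":1.658,"fingers":0.3}
    - {"x":96,"y":346,"z":-227,"rx":0,"ry":0,"rz":1.658,"fingers":0.3}

```text
time_s: 24.62
tool_pos: [0.3881, 0.3178, 0.2494]
tool_rot: [180.0, 0.0, 82.6]
force: [0.3, 0.0, 1.0]
grip_width: 0.0308
grasp_force: 0.0
```

Run:
```python
from h import *
o=sensors.get_obs();print(o['tool_pos'],o['tool_rot'],o['grip_width'],o['force'],o['qpos'].round(1))
go([.3884,.318,.0105],82.5)
```

```text
[0.38810246 0.31779379 0.24941684] [1.79990840e+02 2.31002356e-02 8.26277588e+01] 0.030789340874140512 [0.28854637 0.01460165 1.00979416] [ 30.8   6.  -76.1 100.3   5.9  78.4 -53.8]
shift [3.000e-01 2.000e-01 2.389e+02] rot [0.0002 0.0004 0.0022] t 24.625
```

drive_tool:
  moves:
    - {"x":0,"y":0,"z":50,"rx":0,"ry":0,"rz":0,"fingers":0.3}
    - {"x":0,"y":0,"z":100,"rx":0,"ry":0,"rz":0,"fingers":0.3}
    - {"x":0,"y":0,"z":140,"rx":0,"ry":0,"rz":0,"fingers":0.3}
    - {"x":0,"y":0,"z":160,"rx":0,"ry":0,"rz":0,"fingers":0.3}
    - {"x":0,"y":0,"z":160,"rx":0,"ry":0,"rz":0,"fingers":0.3}

```text
time_s: 25.25
tool_pos: [0.3876, 0.3177, 0.089]
tool_rot: [-179.9, 0.0, 82.6]
force: [-0.2, -0.9, 0.6]
grip_width: 0.0305
grasp_force: 0.0
```

Run:
```python
from h import *
o=sensors.get_obs();print(o['qpos'].round(1))
go([.3884,.318,.0105],82.5)
c=snap('wrist','w8',(180,120,380,320),3)
```

```text
[ 18.2  19.5 -68.2 111.6  20.4  62.5 -66. ]
shift [ 0.5  0.9 78.5] rot [-0.0018  0.0007  0.0013] t 25.25
```

View pics/w8.png

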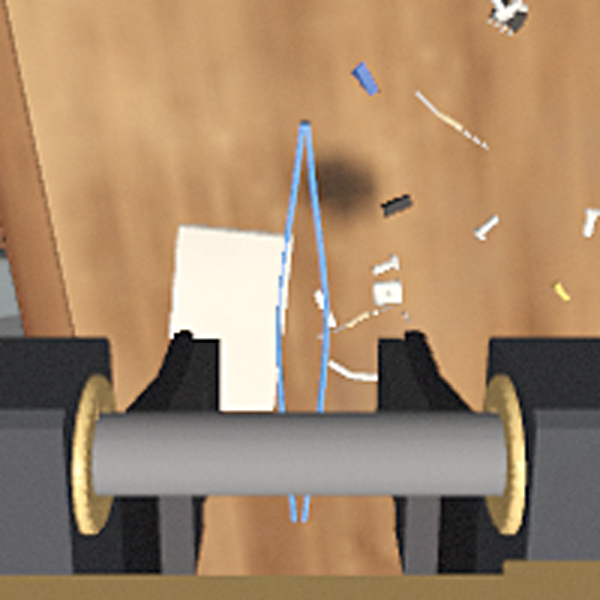

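The tweezers run from the joined end (304,123) to the tips (298,520), between the fingers and centred enough.

Run:
```python
from h import *
c=load('w8');P=lambda a,b,z:ray(c,180+a/3,120+b/3,z)
p,q=P(298,521,.002),P(304,122,.008);d=q-p;print(p.round(4),q.round(4),np.linalg.norm(d).round(4),np.degrees(np.arctan2(d[1],d[0])),((p+q)/2+d*20/122).round(4))
```

```text
[0.3756 0.2376 0.002 ] [0.3932 0.3589 0.008 ] 0.1227 81.75278453260792 [0.3873 0.3181 0.006 ]
```

Grip point (0.3873, 0.318), so no sideways shift is needed: straight down.

drive_tool:
  moves:
    - {"x":0,"y":0,"z":35,"rx":0,"ry":0,"rz":0.01,"fingers":0.3}
    - {"x":0,"y":0,"z":60,"rx":0,"ry":0,"rz":0.01,"fingers":0.3}
    - {"x":0,"y":0,"z":72,"rx":0,"ry":0,"rz":0.01,"fingers":0.3}
    - {"x":0,"y":0,"z":78,"rx":0,"ry":0,"rz":0.01,"fingers":0.3}
    - {"x":0,"y":0,"z":78,"rx":0,"ry":0,"rz":0.01,"fingers":0.3}
    - {"x":0,"y":0,"z":78,"rx":0,"ry":0,"rz":0.01,"fingers":0.3}
    - {"x":0,"y":0,"z":78,"rx":0,"ry":0,"rz":0.01,"fingers":0.9}
    - {"x":0,"y":0,"z":78,"rx":0,"ry":0,"rz":0.01,"fingers":0.9}
    - {"x":0,"y":0,"z":78,"rx":0,"ry":0,"rz":0.01,"fingers":0.9}
    - {"x":0,"y":0,"z":78,"rx":0,"ry":0,"rz":0.01,"fingers":0.9}
  force: 12

```text
time_s: 26.55
tool_pos: [0.388, 0.3182, 0.0117]
tool_rot: [180.0, 0.0, 82.0]
force: [0.4, -0.1, 2.8]
grip_width: 0.013
grasp_force: 12.0
```

Run:
```python
from h import *
o=sensors.get_obs();print(o['tool_pos'],o['tool_rot'],o['grip_width'],o['force'],o['qpos'].round(1))
go([.4711,.1472,.25],-2.4)
```

```text
[0.38804406 0.31816497 0.01166264] [1.79986147e+02 5.71957999e-03 8.19797896e+01] 0.01303366268191033 [ 0.36851991 -0.12507629  2.84808387] [ 11.3  26.2 -61.5 115.   28.3  55.2 -72.6]
shift [-157.7  106.2 -238.3] rot [ 3.0000e-04 -1.0000e-04  1.4727e+00] t 26.55
```

drive_tool:
  moves:
    - {"x":0,"y":0,"z":-20,"rx":0,"ry":0,"rz":0,"fingers":0.9}
    - {"x":0,"y":0,"z":-70,"rx":0,"ry":0,"rz":0,"fingers":0.9}
    - {"x":0,"y":0,"z":-120,"rx":0,"ry":0,"rz":0,"fingers":0.9}
    - {"x":0,"y":0,"z":-170,"rx":0,"ry":0,"rz":0,"fingers":0.9}
    - {"x":-10,"y":10,"z":-220,"rx":0,"ry":0,"rz":0.1,"fingers":0.9}
    - {"x":-30,"y":25,"z":-238,"rx":0,"ry":0,"rz":0.25,"fingers":0.9}
    - {"x":-50,"y":40,"z":-238,"rx":0,"ry":0,"rz":0.4,"fingers":0.9}
    - {"x":-70,"y":55,"z":-238,"rx":0,"ry":0,"rz":0.55,"fingers":0.9}
    - {"x":-90,"y":65,"z":-238,"rx":0,"ry":0,"rz":0.7,"fingers":0.9}
    - {"x":-110,"y":75,"z":-238,"rx":0,"ry":0,"rz":0.85,"fingers":0.9}
    - {"x":-125,"y":85,"z":-238,"rx":0,"ry":0,"rz":1.0,"fingers":0.9}
    - {"x":-140,"y":95,"z":-238,"rx":0,"ry":0,"rz":1.15,"fingers":0.9}
    - {"x":-150,"y":100,"z":-238,"rx":0,"ry":0,"rz":1.3,"fingers":0.9}
    - {"x":-158,"y":106,"z":-238,"rx":0,"ry":0,"rz":1.42,"fingers":0.9}
    - {"x":-158,"y":106,"z":-238,"rx":0,"ry":0,"rz":1.473,"fingers":0.9}
    - {"x":-158,"y":106,"z":-238,"rx":0,"ry":0,"rz":1.473,"fingers":0.9}
    - {"x":-158,"y":106,"z":-238,"rx":0,"ry":0,"rz":1.473,"fingers":0.9}

```text
time_s: 28.68
tool_pos: [0.4706, 0.1474, 0.2499]
tool_rot: [180.0, -0.0, -2.3]
force: [-0.3, -0.1, 0.3]
grip_width: 0.0131
grasp_force: 12.0
```

Run:
```python
from h import *
o=sensors.get_obs();print(o['tool_pos'],o['tool_rot'],o['grip_width'],o['force'],o['qpos'].round(1))
go([.4711,.1472,.075],-2.4)
```

```text
[0.47064064 0.14741    0.24992601] [ 1.79983043e+02 -2.83187070e-02 -2.31515791e+00] 0.013074438781942992 [-0.34590884 -0.05684172  0.31374014] [  42.7    1.2  -63.   101.4    1.1   78.  -112.8]
shift [4.000e-01 1.000e-01 1.749e+02] rot [ 0.0003 -0.0005  0.0015] t 28.675
```

drive_tool:
  moves:
    - {"x":0,"y":0,"z":55,"rx":0,"ry":0,"rz":0,"fingers":0.9}
    - {"x":0,"y":0,"z":105,"rx":0,"ry":0,"rz":0,"fingers":0.9}
    - {"x":0,"y":0,"z":145,"rx":0,"ry":0,"rz":0,"fingers":0.9}
    - {"x":0,"y":0,"z":175,"rx":0,"ry":0,"rz":0,"fingers":0.9}
    - {"x":0,"y":0,"z":185,"rx":0,"ry":0,"rz":0,"fingers":0.9}
    - {"x":0,"y":0,"z":185,"rx":0,"ry":0,"rz":0,"fingers":0.9}
    - {"x":0,"y":0,"z":185,"rx":0,"ry":0,"rz":0,"fingers":0.9}

```text
time_s: 29.55
tool_pos: [0.4719, 0.1473, 0.0659]
tool_rot: [-180.0, -0.1, -2.4]
force: [0.2, 0.5, -0.2]
grip_width: 0.013
grasp_force: 12.0
```

Run:
```python
from h import *
c=snap('wrist','w9',(150,100,410,330),2.5);o=sensors.get_obs(); print(o['tool_pos'],o['tool_rot'],o['time_s'],o['force'])
```

```text
[0.47194757 0.14717586 0.06589845] [-1.79998194e+02 -1.45621742e-01 -2.41877437e+00] 29.6 [0.46699992 1.07521148 0.32503061]
```

View pics/w9.png

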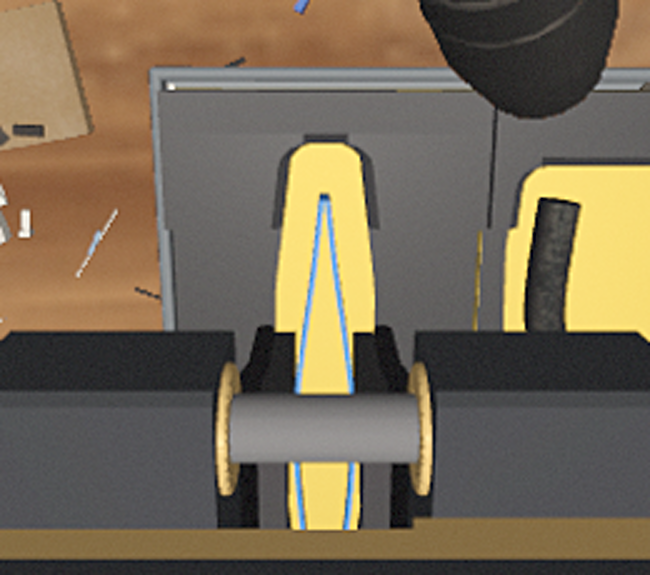

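Tweezers aligned over their recess; joined end (324,195), recess floor's end (325,143).

Run:
```python
from h import *
c=load('w9');P=lambda a,b,z:ray(c,150+a/2.5,100+b/2.5,z).round(4)
print(P(324,196,.061),P(325,143,.011),'lat tw',P(324,220,.06),'recess',P(283,200,.011),P(365,200,.011))
```

```text
[0.5124 0.1448 0.061 ] [0.5186 0.1442 0.011 ] lat tw [0.5068 0.1451 0.06  ] recess [0.5029 0.1569 0.011 ] [0.5019 0.1334 0.011 ]
```

drive_tool:
  moves:
    - {"x":-1,"y":0,"z":12,"rx":0,"ry":0,"rz":0,"fingers":0.9}
    - {"x":-1,"y":0,"z":25,"rx":0,"ry":0,"rz":0,"fingers":0.9}
    - {"x":-1,"y":0,"z":35,"rx":0,"ry":0,"rz":0,"fingers":0.9}
    - {"x":-1,"y":0,"z":41,"rx":0,"ry":0,"rz":0,"fingers":0.9}
    - {"x":-1,"y":0,"z":43,"rx":0,"ry":0,"rz":0,"fingers":0.9}
    - {"x":-1,"y":0,"z":43,"rx":0,"ry":0,"rz":0,"fingers":0.9}
    - {"x":-1,"y":0,"z":43,"rx":0,"ry":0,"rz":0,"fingers":0.9}
    - {"x":-1,"y":0,"z":43,"rx":0,"ry":0,"rz":0,"fingers":0.35}
    - {"x":-1,"y":0,"z":43,"rx":0,"ry":0,"rz":0,"fingers":0.35}
    - {"x":-1,"y":0,"z":43,"rx":0,"ry":0,"rz":0,"fingers":0.35}
    - {"x":-1,"y":0,"z":43,"rx":0,"ry":0,"rz":0,"fingers":0.35}

```text
time_s: 30.98
tool_pos: [0.4698, 0.1469, 0.0214]
tool_rot: [-180.0, 0.0, -2.4]
force: [0.4, -0.4, -0.6]
grip_width: 0.028
grasp_force: 0.0
```

drive_tool:
  moves:
    - {"x":0,"y":0,"z":-20,"rx":0,"ry":0,"rz":0,"fingers":0.35}
    - {"x":0,"y":0,"z":-70,"rx":0,"ry":0,"rz":0,"fingers":0.35}
    - {"x":0,"y":0,"z":-130,"rx":0,"ry":0,"rz":0,"fingers":0.35}
    - {"x":0,"y":0,"z":-190,"rx":0,"ry":0,"rz":0,"fingers":0.35}
    - {"x":0,"y":40,"z":-250,"rx":0,"ry":0,"rz":0,"fingers":0.35}
    - {"x":0,"y":90,"z":-260,"rx":0,"ry":0,"rz":0,"fingers":0.35}
    - {"x":0,"y":100,"z":-260,"rx":0,"ry":0,"rz":0,"fingers":0.35}
    - {"x":0,"y":100,"z":-260,"rx":0,"ry":0,"rz":0,"fingers":0.35}
    - {"x":0,"y":100,"z":-260,"rx":0,"ry":0,"rz":0,"fingers":0.35}

```text
time_s: 32.1
tool_pos: [0.4652, 0.0489, 0.2808]
tool_rot: [-180.0, 0.1, -2.3]
force: [0.1, 0.3, 0.9]
grip_width: 0.0281
grasp_force: 0.0
```

Run:
```python
from h import *
c=snap('wrist','w10',(80,95,400,260),2.5);o=sensors.get_obs(); print(o['tool_pos'],o['time_s'],o['force'])
```

```text
[0.46521943 0.04893595 0.28085752] 32.15 [ 1.4263674   0.01175039 -0.41981228]
```

View pics/w10.png

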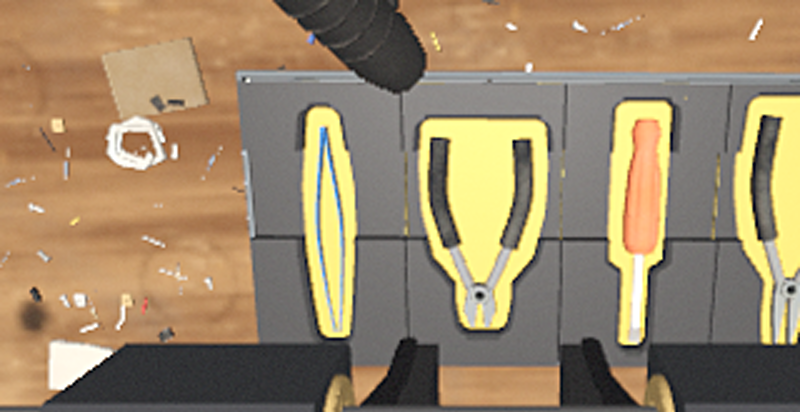

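All four tools sit within their own recesses (tweezers at (330,230), cutters (483,240), screwdriver (642,230), pliers at the right), and nothing touches the gripper. Handing in.

```bash
python3 -c "
from h import *
print(workorder.sign_off())"
```

```text
the job is handed in; nothing more can be done
None
```

All four tools are in their own recesses, handles at the handle end. The side cutters moved out before the pliers went in, the tape roll and tin were not handled, and I handed the job in at about 32 s of the 99 s; the sign-off returned no verdict.

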